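# Find the clear board gap with a feeler blade

## Robot

A 6-joint arm with a two-finger parallel gripper is mounted at the origin on the work surface. World frame = base frame: x ahead of the robot, y to its left, z up, the work surface at z = 0. Lengths are in m, angles in degrees, forces in N, time in s.
With the tool pointing down it reaches from about 0.275 to 0.75 m from the base axis. Payload 10.2 kg.
Tool frame: the origin (TCP) lies midway between the tips of the shut fingers; the grasp point (between the pads) lies 19 mm behind it (arm.grip_depth is the distance from the TCP to the grasp point, in m); z points along the fingers, y is the line along which they close (so a half turn about z gives the same grasp; the last joint's range is limited). The gripper opens to 88 mm and grips with 3 to 60 N. Pads are 18 mm wide; open, the fingers measure 123 mm over their backs; the gripper's body (75 mm by 187 mm) begins 45 mm behind the grasp point.
Start: joints at [-78.518, 17.928, 85.812, -0, 76.261, -12.8], TCP at [0.216, -0.479, 0.239] pointing down, gripper open.
Joint ranges: [-168.41, 168.41], [-55.51, 124.54], [10.69, 146.95], [-70.63, 250.63], [1, 178], [-165.06, 165.06]. Speed limits (degrees/s): [136.94, 136.94, 172.46, 180, 180, 180].

## Interface

Orientations are given as [roll, pitch, yaw] about the fixed x, y, z axes, in that order (R = Rz(yaw) Ry(pitch) Rx(roll)).
In Python, from bench import arm gives the robot as it stands. The module is installed in compiled form; this text tells all that it offers.
- The arm moves only by the tool arm_command, never from a script. Its argument "commands" is text: rows parted by semicolons, each of 7 numbers parted by spaces: the shift along the tool's x, y, z in cm, then the turn, a rotation vector about the tool's x, y, z in rad, then the finger opening in cm, from 0 to 8.81. A call has 1 to 5 rows; each row is the pose to reach, as a shift and turn from the pose commanded when the call began, along the tool's axes at that moment; what a row does not reach only later rows make up. A row lasts 1/8 s, in which the tool goes at most 62.5 mm and 10.7 degrees, less where a joint would pass 70% of its speed; a pose out of reach is approached as far as the arm can. A call with a gripper value outside its range is refused whole. The fingers move at their own pace and stop on an object; "newtons" is the grip in N (left out, the last holds). Time passes only in rows, so rows that repeat a pose let the fingers close. It gives the time, the measured TCP pose, the force, the opening and the grip force at its end, in the units of the state.
- arm.state(): the state, without advancing time (a new reading comes with each control period).
- arm.get_image(name): name is "side" or "top"; returns a dict with "frame" (480x640x3 uint8, red, green, blue), "fov_y" (degrees; the focal length in pixels is half the picture's height over the tangent of half this angle, whatever the lens; pixels are square), "cx", "cy" (the principal point, pixels), "camera_from_world" (4x4, takes a point from world to camera coordinates). Camera axes: x right, y down, z forward; pixel columns grow to the right and rows downward; lengths in m; the calibration is good to about 2 mm. A picture is of the moment at which its call begins. There is no depth.
- arm.hand_in(): hands the job in; it is judged then, once.
The state is a dict: "clock": time; "joint_pos": joint angles; "joint_velocities": joint speeds; "joint_efforts": joint torques, N m; "ee_pos": TCP position; "orientation": TCP orientation; "force": force on the tool from outside, world axes, zero at the start; "ft_torque": the same for the moment, N m; "gripper_width": opening from 0.0 (shut) to 1.0 (fully open); "grip_force": force on a finger pad.
Only numpy, scipy, OpenCV 4.12 (cv2) and the standard library are available. Lean on these libraries where they do the work, as an engineer would, in place of code of your own. Each camera call takes 0.05 s, during which the arm holds its last target. There are 200 camera calls.

## Task

Three gaps in the slatted worktop look alike, but two are pinched tight inside and only one is clear to its full depth. Take the red-handled feeler out of its holder and try its blade in all three gaps in turn, from the gap nearest the holder to the farthest, pushing gently in each until it slides home or jams and never forcing it; then leave it standing upright in the clear gap, fully home with its stop plate flat on the boards, and let go of it. Leave the glue bottle, tape measure and screwdriver where they are.

Things in the scene. Friction and masses are not known exactly. Their poses are not given: they have to be found in the camera images.
- feeler: loose feeler gauge, 130 g or so, standing in its holder. Red handle, black band, 30 (x) x 20 (y) x 50 mm tall, from 5 to 55 mm above the origin; grip it across its 20 mm thickness (y), around 30 mm above the origin. Under it a stop plate 36 x 26 x 5 mm; origin: centre of its underside. z points up, the blade to -z; half a turn about z changes nothing
- blade: the steel blade, rigidly fixed under the stop plate, same origin and axes as the feeler: 28 wide (x), 5 thick (y), 35 mm long below the origin, its lower edge fully rounded (radius 2.5 mm). More than 30 N on the blade inside a gap counts as forcing it
- blade_tip (a point): middle of the blade's lower edge, 35 mm below the feeler's origin
- holder: fixed dark wood block, 80 (x) x 70 (y) x 45 mm tall, origin at the centre of its underside; an upright slot in its top, 33 (x) x 9 (y) x 40 mm deep, in which the feeler hangs loosely by its stop plate
- panel: fixed slatted worktop sample lying on the bench: four boards side by side, 170 (along x) x 232 (y) x 45 mm tall, origin at the centre of its underside. Three gaps run along its x axis from end to end, 60 mm apart, each 8 mm wide and 40 mm deep; a dark dust strip 12 mm down hides the inside and offers no resistance
- gap_1 (a point): middle of the mouth of the gap nearest the holder (panel y = +60 mm), level with the board tops; axes as the panel's: x along the gap, y across it, z up. Which gap is clear changes each time: it takes all 35 mm of the blade, with 1.5 mm of play on each side
- gap_2 (a point): the same for the middle gap (local y = 0). The two other gaps are pinched to 2.5 mm all along by springy laths, 14 mm below the board tops: the blade jams there, and pushing on only bends the laths, about 3 N more for each mm
- gap_3 (a point): the same for the gap farthest from the holder (panel y = -60 mm)
- glue: bystander: loose yellow glue bottle with a red cap, 54 mm diameter, 100 mm tall, origin at the centre of its underside
- tape: bystander: loose orange tape measure, 65 x 36 x 60 mm tall, origin at the centre of its underside
- screwdriver: bystander: loose screwdriver lying on the bench, about 200 mm long along its x axis
Not all that is in view belongs to the job. Leave any blue or yellow look-alike of the feeler alone.

How it is judged (in metres and radians):
On the way, in this order (a step that is already met when the one before it is completed fails the run):
1. the feeler is drawn up out of its holder (height (world z) of blade_tip above 0.05 m), for 0.1 s.
2. the blade is tried in the nearest gap, down to the pinch or deeper (over 14.5 mm) (z of blade_tip in the frame of gap_1 below -0.0145 m and y of blade_tip in the frame of gap_1 between -0.005 and 0.005 m and x of blade_tip in the frame of gap_1 between -0.075 and 0.075 m), for 0.05 s.
3. the blade is tried in the middle gap, down to the pinch or deeper (over 14.5 mm) (z of blade_tip in the frame of gap_2 below -0.0145 m and y of blade_tip in the frame of gap_2 between -0.005 and 0.005 m and x of blade_tip in the frame of gap_2 between -0.075 and 0.075 m), for 0.05 s.
4. the blade is tried in the farthest gap, down to the pinch or deeper (over 14.5 mm) (z of blade_tip in the frame of gap_3 below -0.0145 m and y of blade_tip in the frame of gap_3 between -0.005 and 0.005 m and x of blade_tip in the frame of gap_3 between -0.075 and 0.075 m), for 0.05 s.
At the end, for the whole second after the job is handed in: the blade stands in the clear gap (a pinched one cannot take it), its tip 33 to 38 mm below the board tops, within 4 mm of the gap's centre line and 75 mm of its middle along it, tilted under 0.08 rad, in line with the gap within 0.15 rad, released and at rest (under 10 mm/s) (((z of blade_tip in the frame of gap_1 between -0.038 and -0.033 m and y of blade_tip in the frame of gap_1 between -0.004 and 0.004 m and x of blade_tip in the frame of gap_1 between -0.075 and 0.075 m) or (z of blade_tip in the frame of gap_2 between -0.038 and -0.033 m and y of blade_tip in the frame of gap_2 between -0.004 and 0.004 m and x of blade_tip in the frame of gap_2 between -0.075 and 0.075 m) or (z of blade_tip in the frame of gap_3 between -0.038 and -0.033 m and y of blade_tip in the frame of gap_3 between -0.004 and 0.004 m and x of blade_tip in the frame of gap_3 between -0.075 and 0.075 m)) and angle between feeler's own z axis and vertical below 0.08 rad and angle between the x axis of feeler and the x axis of panel, either way round below 0.15 rad and linear speed of feeler below 0.01 m/s); the robot touches nothing.
It fails at once if the blade, more than 5 mm inside a gap, is forced with over 30 N (contact force between blade and anything else above 30 N and height (world z) of blade_tip below 0.04 m).
It fails at once if the glue is moved by more than 30 mm (distance of glue from where it was at the start of the episode above 0.03 m).
It fails at once if the tape is moved by more than 30 mm (distance of tape from where it was at the start of the episode above 0.03 m).
It fails at once if the screwdriver is moved by more than 30 mm (distance of screwdriver from where it was at the start of the episode above 0.03 m).
It also fails if it takes over 64 s, if anything falls off the work surface, if the arm or the gripper's body presses on something with over 40 N, if the wrist force passes 120 N, or if a joint passes its speed limit or range.

## Working session

There is one attempt and no reset: what is moved stays moved. The work goes in short steps, Python scripts to look and compute and a tool call to move; the robot and the scene stay as the last step left them, time stands still between calls to the robot, and variables do not carry over. Pictures are saved under pics/ and viewed, at most 10 in all, crops included, and the job is handed in when it is done.

Besides the shell and the picture viewer there is one more tool, called as name(argument=value, ...) on one line, values as JSON. arm_command: Moves the arm, as the interface text tells. Its arguments: {"type":"object","properties":{"commands":{"type":"string"},"newtons":{"type":"number"}},"required":["commands"]}

```bash
mkdir -p pics
cat > h.py <<'E'
import numpy as np, cv2
from bench import arm
def cam(n):
    d=arm.get_image(n); d['f']=240/np.tan(np.radians(d['fov_y']/2)); return d
def ray(d,u,v):
    T=d['camera_from_world'];R=T[:3,:3];o=-R.T@T[:3,3]
    return o,R.T@np.array([(u-d['cx'])/d['f'],(v-d['cy'])/d['f'],1])
def onz(d,u,v,z):
    o,r=ray(d,u,v); return o+r*(z-o[2])/r[2]
def proj(d,p):
    T=d['camera_from_world'];c=T[:3,:3]@np.array(p)+T[:3,3]
    return d['f']*c[:2]/c[2]+[d['cx'],d['cy']]
def tri(d1,p1,d2,p2):
    o1,r1=ray(d1,*p1);o2,r2=ray(d2,*p2)
    s=np.linalg.lstsq(np.c_[r1,-r2],o2-o1,rcond=None)[0]
    a=o1+r1*s[0];b=o2+r2*s[1]; return (a+b)/2,np.linalg.norm(a-b)
def save(d,n): cv2.imwrite('pics/'+n,d['frame'][:,:,::-1])
E
python3 - <<'E'
from h import *
for n in('top','side'):
    d=cam(n);save(d,n+'0.png');o,r=ray(d,d['cx'],d['cy']);print(n,d['f'],d['cx'],d['cy'],o,r)
print(arm.state(),arm.grip_depth)
E
```

```text
top 623.6027982191247 318.8042398754264 250.00983124832962 [0.36084461 0.10926619 1.21179626] [ 0.12718357  0.01243605 -0.99180123]
side 477.1271955619713 319.1921215153393 233.59786309056938 [0.20713845 0.69425801 0.88105779] [ 0.27599853 -0.56207517 -0.77967706]
{'clock': 0.1, 'joint_pos': array([-7.85189937e+01,  1.79543854e+01,  8.58469205e+01,  8.67711443e-04,
        7.62621868e+01, -1.27976568e+01]), 'joint_velocities': array([ 0.02304018, -0.01719459, -0.12509954,  0.02655752, -0.05444063,
        0.00251022]), 'joint_efforts': array([ 3.75411735e-03, -4.02812648e+01, -2.52642864e+01,  6.95838919e-02,
        3.42750410e-02, -6.30696536e-05]), 'ee_pos': array([ 0.21583491, -0.47835158,  0.23825283]), 'orientation': array([-1.79938271e+02, -1.48859158e-02,  2.42784485e+01]), 'force': array([-0.09118255,  0.46519326, -0.68938847]), 'ft_torque': array([0.01523496, 0.02600905, 0.02936577]), 'grip_force': 0.0, 'gripper_width': 1.0008572367156117} 0.0187
```

View pics/top0.png

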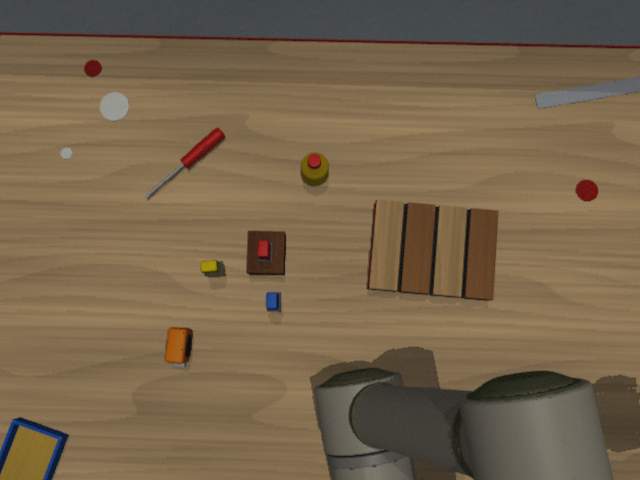

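View pics/side0.png

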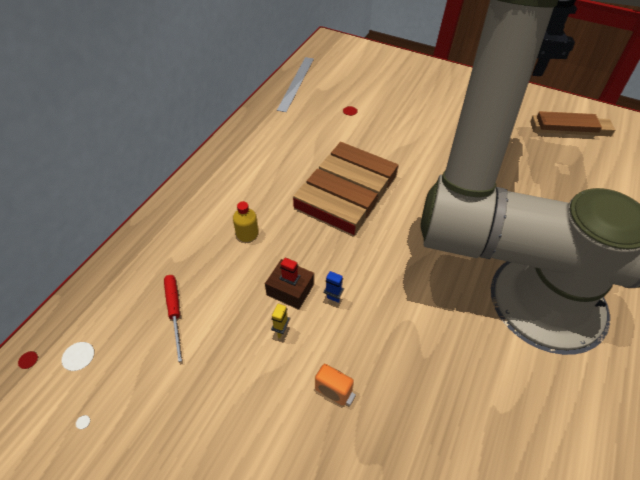

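Top view: the feeler handle is at about (264,249) on the holder, and the panel is centred near (433,250) with gaps near u=404, 435 and 467. Side view: the handle is at about (289,270) and the panel near (346,187). I'll enlarge the key areas.

Run:
```python
from h import *
t=cam('top');s=cam('side')
def crop(d,x,y,w,h,k): return cv2.resize(d['frame'][y:y+h,x:x+w],None,fx=k,fy=k,interpolation=cv2.INTER_CUBIC)
a=crop(t,236,220,60,65,5);b=crop(s,260,250,60,65,5)
c=crop(t,360,190,150,115,2.0);e=crop(s,285,135,150,115,2.0)
im=np.vstack([np.hstack([a,b]),np.hstack([c,e])])
cv2.imwrite('pics/c1.png',im[:,:,::-1])
for d in(t,s):
    f=d['frame'].astype(int);m=((f[...,0]>110)&(f[...,1]<60)&(f[...,2]<60)).astype(np.uint8)
    x0,y0=(236,220) if d is t else (260,245)
    q=m[y0:y0+65,x0:x0+60];p=np.argwhere(q)[:,::-1]+[x0,y0]
    print(len(p),p.mean(0),p.min(0),p.max(0),cv2.minAreaRect(p.astype(np.float32)))
```

```text
146 [262.62328767 248.09589041] [258 241] [267 255] ((262.5, 248.0), (14.0, 9.0), 90.0)
111 [288.23423423 263.27927928] [280 258] [296 268] ((288.10345458984375, 263.24139404296875), (15.227017402648926, 7.799203872680664), 21.801406860351562)
```

View pics/c1.png

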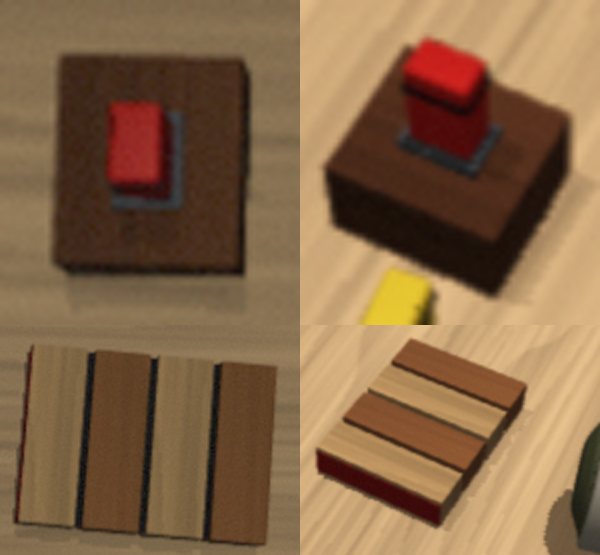

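Run:
```python
from h import *
t=cam('top');s=cam('side')
print('feeler top',tri(t,(262.6,248.1),s,(288.2,263.3)))
T=[(376,200.5),(498,211),(492.5,300),(367.5,289)];S=[(294,197),(340.5,142),(398,165),(355,225)]
P=[]
for a,b in zip(T,S):
    p,e=tri(t,a,s,b);P.append(onz(t,*a,.045));print(p.round(4),round(e,4),P[-1].round(4))
P=np.array(P);c=P.mean(0);print('c',c,[np.linalg.norm(P[i]-P[i-1]) for i in range(4)])
x=P[0]+P[1]-P[2]-P[3];yaw=np.degrees(np.arctan2(x[1],x[0]))
y=P[0]+P[3]-P[1]-P[2];print('yaw',yaw,np.degrees(np.arctan2(-y[0],y[1])))
# gap dark lines in top image, rows 215..285
g=t['frame'].astype(float).sum(2)
L=[]
for u0 in(405,436.5,467.5):
    pts=[]
    for v in range(212,287,3):
        uc=u0-(v-250)*4.5/89*1.15
        us=np.arange(int(uc)-6,int(uc)+7); r=g[v,us]; w=np.clip(0.6*np.median(r)-r,0,None)
        if w.sum()>0: pts.append((( w*us).sum()/w.sum(),v,(w>0).sum()))
    W=np.array([np.r_[onz(t,p[0],p[1],.045)[:2]] for p in pts])
    k=np.polyfit(W[:,0],W[:,1],1); res=W[:,1]-np.polyval(k,W[:,0])
    print('gap: yaw',np.degrees(np.arctan(k[0])),'y at cx',np.polyval(k,c[0]),'res',res.std(),'npx',np.mean([p[2] for p in pts]))
# holder
```

```text
feeler top (array([0.50523796, 0.22502615, 0.09612004]), np.float64(0.0011321453274592093))
[0.6086 0.0174 0.0431] 0.0005 [0.6084 0.0176 0.045 ]
[ 0.5942 -0.2141  0.0441] 0.0001 [ 0.594  -0.2138  0.045 ]
[ 0.4258 -0.2025  0.0431] 0.001 [ 0.4252 -0.2021  0.045 ]
[0.4406 0.0312 0.0448] 0.0025 [0.4394 0.0308 0.045 ]
c [ 0.51675417 -0.09187781  0.045     ] [np.float64(0.16950115074871913), np.float64(0.23191978867492638), np.float64(0.16925804694196878), np.float64(0.23338463621633215)]
yaw -4.214734773568293 -3.514529493846589
gap: yaw -3.8617233927071952 y at cx -0.03315776758467177 res 0.00029990291755639247 npx 3.2
gap: yaw -3.8126216728817237 y at cx -0.0925132110962511 res 0.00021054553724211388 npx 3.6
gap: yaw -3.962088589654371 y at cx -0.15311511622916146 res 0.00025158012843512034 npx 3.2
```

```bash
cat >> h.py <<'E'
from scipy.spatial.transform import Rotation as Ro
def go(p,yaw,n=5):
    s=arm.state();R=Ro.from_euler('xyz',s['orientation'],degrees=True);G=Ro.from_euler('xyz',[180,0,yaw],degrees=True)
    sh=R.inv().apply(np.array(p)-s['ee_pos'])*100;rv=(R.inv()*G).as_rotvec()
    print('at',s['ee_pos'].round(4),s['orientation'].round(2),'F',s['force'].round(1),'clk',round(s['clock'],2),'w',round(s['gripper_width'],3))
    print('shift cm',sh.round(2),'rot',rv.round(3),'rows>=',max(np.linalg.norm(sh)/6.25,np.degrees(np.linalg.norm(rv))/10.7).round(1))
E
python3 - <<'E'
from h import *
t=cam('top');print(onz(t,262.6,248.1,.1)); f=t['frame'][220:285,236:296].astype(int)
m=(f.sum(2)<200)|((f[...,0]>110)&(f[...,1]<60))
c=max(cv2.findContours(m.astype(np.uint8),0,2)[0],key=cv2.contourArea);print(cv2.minAreaRect(c))
go([.505,.2245,.20],-1.5)
E
```

```text
[0.50419997 0.22442636 0.1       ]
((30.0, 32.5), (43.0, 38.0), 90.0)
at [ 0.2159 -0.4785  0.2386] [-179.98   -0.     24.28] F [ 0.  -0.   1.1] clk 0.35 w 1.0
shift cm [ 55.27 -52.19   3.88] rot [-0.    0.    0.45] rows>= 12.2
```

arm_command(commands="4 -3.8 0 0 0 0 6; 8 -7.6 0 0 0 0 6; 12 -11.4 0 0 0 0 6; 16 -15.2 0 0 0 0 6; 20 -19 0 0 0 0 6")

```text
clock: 0.98
ee_pos: [0.3204, -0.2215, 0.2388]
orientation: [180.0, -0.0, 24.3]
force: [1.0, 0.3, 0.8]
gripper_width: 0.684
grip_force: 0.0
```

arm_command(commands="4 -3.8 0 0 0 0 6; 8 -7.6 0 0 0 0 6; 12 -11.4 0 0 0 0 6; 16 -15.2 0 0 0 0 6; 20 -19 0 0 0 0 6")

```text
clock: 1.6
ee_pos: [0.4247, 0.0342, 0.2389]
orientation: [180.0, -0.0, 24.3]
force: [0.7, -0.9, 0.2]
gripper_width: 0.684
grip_force: 0.0
```

arm_command(commands="4 -3.8 1 0 0 0.1 6; 8 -7.6 2 0 0 0.2 6; 12 -11.4 3 0 0 0.3 6; 15.3 -14.2 3.9 0 0 0.45 6; 15.3 -14.2 3.9 0 0 0.45 6")

```text
clock: 2.22
ee_pos: [0.5052, 0.2266, 0.1984]
orientation: [180.0, 0.1, -1.4]
force: [-0.3, 0.4, -1.4]
gripper_width: 0.681
grip_force: 0.0
```

Run:
```python
from h import *
go([.505,.2245,.056],-1.5)
t=cam('top');s=cam('side')
cv2.imwrite('pics/c2.png',np.hstack([t['frame'][150:400,150:400],s['frame'][130:380,180:430]])[:,:,::-1])
```

```text
at [0.5052 0.2266 0.1984] [ 1.7999e+02  1.0000e-01 -1.3900e+00] F [-0.3  0.4 -1.4] clk 2.23 w 0.681
shift cm [1.000e-02 2.000e-01 1.424e+01] rot [0.    0.002 0.002] rows>= 2.3
```

View pics/c2.png

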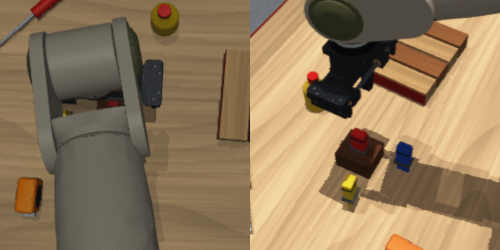

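The crop shows the gripper above the holder, with the handle under the wrist and everything clear of the fingers. I'll descend to the handle.

arm_command(commands="0 0.2 4 0 0.002 0 6; 0 0.2 8 0 0.002 0 6; 0 0.2 11 0 0.002 0 6; 0 0.2 14.2 0 0.002 0 6; 0 0.2 14.2 0 0.002 0 6")

```text
clock: 2.95
ee_pos: [0.5043, 0.2214, 0.0568]
orientation: [179.9, 0.1, -1.5]
force: [0.5, 0.7, 0.9]
gripper_width: 0.685
grip_force: 0.0
```

arm_command(commands="0 0 0 0 0 0 1.5; 0 0 0 0 0 0 1.5; 0 0 0 0 0 0 1.5; 0 0 0 0 0 0 1.5; 0 0 0 0 0 0 1.5", newtons=25)

```text
clock: 3.58
ee_pos: [0.5056, 0.2247, 0.0586]
orientation: [-179.8, -0.2, -1.5]
force: [-0.4, 12.9, 3.0]
gripper_width: 0.226
grip_force: 25.4
```

arm_command(commands="0 0 0 0 0 0 1.5; 0 0 0 0 0 0 1.5; 0 0 0 0 0 0 1.5; 0 0 0 0 0 0 1.5; 0 0 0 0 0 0 1.5")

```text
clock: 4.2
ee_pos: [0.5055, 0.2248, 0.0586]
orientation: [-179.8, -0.2, -1.5]
force: [-0.1, 11.4, 3.4]
gripper_width: 0.225
grip_force: 25.4
```

arm_command(commands="0 -0.2 0 0 0 0 1.5; 0 -0.3 0 0 0 0 1.5; 0 -0.3 0 0 0 0 1.5")

```text
clock: 4.58
ee_pos: [0.5057, 0.2255, 0.0583]
orientation: [180.0, -0.2, -1.5]
force: [-0.9, -1.4, 5.8]
gripper_width: 0.227
grip_force: 25.7
```

arm_command(commands="0 0 -1 0 0 0 1.5; 0 0 -2 0 0 0 1.5; 0 0 -4 0 0 0 1.5; 0 0 -6.5 0 0 0 1.5; 0 0 -9 0 0 0 1.5")

```text
clock: 5.2
ee_pos: [0.505, 0.2256, 0.149]
orientation: [180.0, -0.1, -1.5]
force: [-0.1, 1.1, -0.4]
gripper_width: 0.221
grip_force: 25.6
```

arm_command(commands="0 0 0 0 0 0 1.5; 0 0 0 0 0 0 1.5")

```text
clock: 5.45
ee_pos: [0.5047, 0.2255, 0.1468]
orientation: [180.0, -0.0, -1.5]
force: [0.4, -0.4, -1.0]
gripper_width: 0.224
grip_force: 25.6
```

Run:
```python
from h import *
go([.5208,-.033,.145],-3.9)
t=cam('top');s=cam('side')
cv2.imwrite('pics/c3.png',np.hstack([cv2.resize(s['frame'][150:350,200:400],None,fx=2,fy=2,interpolation=2),cv2.resize(t['frame'][180:380,180:380],None,fx=2,fy=2,interpolation=2)])[:,:,::-1])
```

```text
at [0.5047 0.2255 0.1468] [ 1.7998e+02 -3.0000e-02 -1.5000e+00] F [ 0.4 -0.4 -1. ] clk 5.45 w 0.224
shift cm [ 2.29 25.8   0.19] rot [ 0.    -0.001  0.042] rows>= 4.1
```

View pics/c3.png

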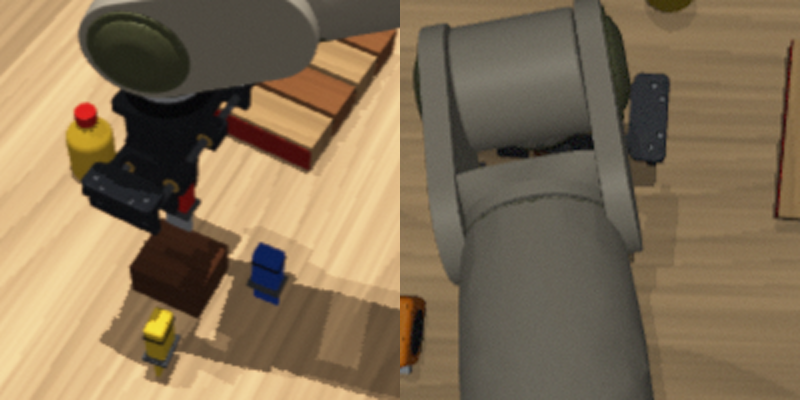

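The feeler is held upright; in the left crop the blade shows at about (180,215), clear of the holder. I'll move over gap 1.

arm_command(commands="0.4 5 0 0 0 0.01 1.5; 0.9 10 0 0 0 0.02 1.5; 1.4 15 0 0 0 0.03 1.5; 1.9 20 0 0 0 0.042 1.5; 2.3 24 0 0 0 0.042 1.5")

```text
clock: 6.18
ee_pos: [0.5215, -0.0167, 0.147]
orientation: [-180.0, -0.0, -4.0]
force: [0.1, 0.7, -1.1]
gripper_width: 0.224
grip_force: 25.6
```

arm_command(commands="0 1.7 0 0 0 0 1.5; 0 1.7 0 0 0 0 1.5; 0 1.7 0 0 0 0 1.5")

```text
clock: 6.55
ee_pos: [0.5205, -0.0306, 0.1476]
orientation: [-180.0, -0.1, -3.8]
force: [0.5, 0.9, -1.8]
gripper_width: 0.227
grip_force: 25.6
```

Run:
```python
from h import *
go([.5208,-.0318,.096],-3.9)
```

```text
at [ 0.5205 -0.0306  0.1476] [-1.7997e+02 -8.0000e-02 -3.8400e+00] F [ 0.5  0.9 -1.8] clk 6.55 w 0.227
shift cm [0.03 0.12 5.16] rot [-0.    -0.001  0.001] rows>= 0.8
```

arm_command(commands="0 0.12 2 0 0 0 1.5; 0 0.12 4 0 0 0 1.5; 0 0.12 4.8 0 0 0 1.5; 0 0.12 4.8 0 0 0 1.5; 0 0.12 4.8 0 0 0 1.5")

```text
clock: 7.18
ee_pos: [0.5211, -0.0328, 0.1005]
orientation: [180.0, -0.2, -3.9]
force: [-0.7, 0.4, -1.4]
gripper_width: 0.225
grip_force: 25.6
```

Run:
```python
from h import *
go([.5208,-.0318,.096],-3.9)
s=cam('side');t=cam('top')
print(proj(s,[.5209,-.0318,.05]),proj(s,[.5209,-.0318,.045]),proj(s,[.535,-.0318-.001,.05]),proj(s,[.507,-.031,.05]))
cv2.imwrite('pics/c4.png',np.hstack([cv2.resize(s['frame'][130:250,280:410],None,fx=4,fy=4,interpolation=2)])[:,:,::-1])
```

```text
at [ 0.5211 -0.0328  0.1005] [179.99  -0.18  -3.88] F [-0.7  0.4 -1.4] clk 7.17 w 0.225
shift cm [-0.04 -0.1   0.45] rot [ 0.    -0.003  0.   ] rows>= 0.1
[335.8211415  193.93975374] [335.74486313 195.37734497] [330.71110504 191.71047755] [340.9309939 196.1039403]
```

View pics/c4.png

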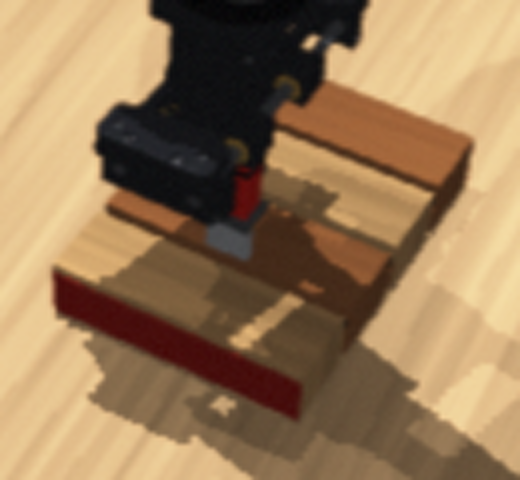

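The blade's lower edge runs from (208,243) to (250,258) in the crop. It is just above the gap line, which continues from (108,210), so they line up. I'll try gently.

arm_command(commands="0 -0.06 0.3 0 0 0 1.5; 0 -0.06 0.6 0 0 0 1.5; 0 -0.06 0.9 0 0 0 1.5; 0 -0.06 0.9 0 0 0 1.5")

```text
clock: 7.78
ee_pos: [0.5206, -0.0324, 0.0905]
orientation: [-180.0, -0.1, -3.9]
force: [0.2, 0.7, -1.5]
gripper_width: 0.231
grip_force: 25.6
```

arm_command(commands="0 0 0.2 0 0 0 1.5; 0 0 0.4 0 0 0 1.5; 0 0 0.4 0 0 0 1.5")

```text
clock: 8.15
ee_pos: [0.5207, -0.0324, 0.0866]
orientation: [-180.0, -0.1, -3.9]
force: [-0.1, 0.2, -1.6]
gripper_width: 0.224
grip_force: 25.6
```

arm_command(commands="0 0 0.2 0 0 0 1.5; 0 0 0.4 0 0 0 1.5; 0 0 0.6 0 0 0 1.5; 0 0 0.75 0 0 0 1.5; 0 0 0.75 0 0 0 1.5")

```text
clock: 8.78
ee_pos: [0.5207, -0.0324, 0.0791]
orientation: [-180.0, -0.1, -3.9]
force: [-0.1, -0.4, -2.3]
gripper_width: 0.224
grip_force: 25.6
```

arm_command(commands="0 0 0.1 0 0 0 1.5; 0 0 0.2 0 0 0 1.5; 0 0 0.2 0 0 0 1.5")

```text
clock: 9.15
ee_pos: [0.5207, -0.0324, 0.0772]
orientation: [-180.0, -0.1, -3.9]
force: [0.4, -0.3, -1.6]
gripper_width: 0.227
grip_force: 25.6
```

arm_command(commands="0 0 0.1 0 0 0 1.5; 0 0 0.2 0 0 0 1.5; 0 0 0.2 0 0 0 1.5")

```text
clock: 9.52
ee_pos: [0.5208, -0.0324, 0.0752]
orientation: [-180.0, -0.1, -3.9]
force: [-0.1, 0.1, -1.8]
gripper_width: 0.224
grip_force: 25.6
```

arm_command(commands="0 0 0.1 0 0 0 1.5; 0 0 0.2 0 0 0 1.5; 0 0 0.2 0 0 0 1.5")

```text
clock: 9.9
ee_pos: [0.5207, -0.0324, 0.0732]
orientation: [-180.0, -0.1, -3.9]
force: [-0.0, -0.4, -1.8]
gripper_width: 0.225
grip_force: 25.6
```

arm_command(commands="0 0 0.2 0 0 0 1.5; 0 0 0.4 0 0 0 1.5; 0 0 0.6 0 0 0 1.5; 0 0 0.6 0 0 0 1.5")

```text
clock: 10.4
ee_pos: [0.5207, -0.0324, 0.0671]
orientation: [-180.0, -0.1, -3.9]
force: [-0.4, -0.7, -0.7]
gripper_width: 0.226
grip_force: 25.6
```

arm_command(commands="0 0 0.2 0 0 0 1.5; 0 0 0.4 0 0 0 1.5; 0 0 0.6 0 0 0 1.5; 0 0 0.6 0 0 0 1.5")

```text
clock: 10.9
ee_pos: [0.5207, -0.0324, 0.0611]
orientation: [-180.0, -0.1, -3.9]
force: [-0.3, -0.6, -0.1]
gripper_width: 0.224
grip_force: 25.6
```

Gap 1 takes the blade freely, 32 mm deep without force, so it is the clear one. I'll lift out and try gap 2, exactly 6 cm along tool y.

arm_command(commands="0 0 -1 0 0 0 1.5; 0 0 -2.5 0 0 0 1.5; 0 0 -4.7 0 0 0 1.5; 0 3 -4.7 0 0 0 1.5; 0 6 -4.7 0 0 0 1.5")

```text
clock: 11.52
ee_pos: [0.517, -0.093, 0.1098]
orientation: [180.0, -0.2, -3.9]
force: [-0.6, 0.1, -1.2]
gripper_width: 0.222
grip_force: 25.6
```

arm_command(commands="0 0 0 0 0 0 1.5; 0 0 0 0 0 0 1.5; 0 0 0.8 0 0 0 1.5; 0 0 1 0 0 0 1.5; 0 0 1 0 0 0 1.5")

```text
clock: 12.15
ee_pos: [0.5166, -0.0919, 0.098]
orientation: [-180.0, -0.1, -3.9]
force: [0.7, 0.4, -2.0]
gripper_width: 0.227
grip_force: 25.6
```

arm_command(commands="0 0 0.3 0 0 0 1.5; 0 0 0.6 0 0 0 1.5; 0 0 0.9 0 0 0 1.5; 0 0 0.9 0 0 0 1.5")

```text
clock: 12.65
ee_pos: [0.5165, -0.0922, 0.089]
orientation: [-180.0, -0.1, -3.9]
force: [-0.4, -0.1, -1.7]
gripper_width: 0.226
grip_force: 25.6
```

Tip 4 mm inside gap 2. I'll take it to about 13 mm, then go in small steps.

arm_command(commands="0 0 0.2 0 0 0 1.5; 0 0 0.4 0 0 0 1.5; 0 0 0.6 0 0 0 1.5; 0 0 0.9 0 0 0 1.5; 0 0 0.9 0 0 0 1.5")

```text
clock: 13.28
ee_pos: [0.5166, -0.0922, 0.08]
orientation: [-180.0, -0.1, -3.9]
force: [0.1, -0.7, -1.8]
gripper_width: 0.222
grip_force: 25.6
```

arm_command(commands="0 0 0.1 0 0 0 1.5; 0 0 0.2 0 0 0 1.5; 0 0 0.2 0 0 0 1.5")

```text
clock: 13.65
ee_pos: [0.5168, -0.0923, 0.0784]
orientation: [180.0, -0.1, -3.9]
force: [-0.2, -0.1, -0.2]
gripper_width: 0.226
grip_force: 25.6
```

arm_command(commands="0 0 0.1 0 0 0 1.5; 0 0 0.2 0 0 0 1.5; 0 0 0.2 0 0 0 1.5")

```text
clock: 14.02
ee_pos: [0.5169, -0.0923, 0.0766]
orientation: [180.0, -0.1, -3.9]
force: [-0.9, -0.6, 3.9]
gripper_width: 0.221
grip_force: 25.6
```

arm_command(commands="0 0 0.1 0 0 0 1.5; 0 0 0.1 0 0 0 1.5; 0 0 0.1 0 0 0 1.5")

```text
clock: 14.4
ee_pos: [0.5169, -0.0924, 0.0758]
orientation: [180.0, -0.2, -3.9]
force: [-2.5, 0.3, 7.5]
gripper_width: 0.221
grip_force: 25.7
```

Gap 2 jams: the force is rising about 3 N per mm, now roughly 17 mm down. On to gap 3.

arm_command(commands="0 0 -1 0 0 0 1.5; 0 0 -2.2 0 0 0 1.5; 0 0 -3.3 0 0 0 1.5; 0 3 -3.3 0 0 0 1.5; 0 6 -3.3 0 0 0 1.5")

```text
clock: 15.02
ee_pos: [0.5126, -0.1527, 0.109]
orientation: [180.0, -0.1, -3.9]
force: [-0.3, 0.2, -2.2]
gripper_width: 0.224
grip_force: 25.6
```

arm_command(commands="0 0 0 0 0 0 1.5; 0 0 0 0 0 0 1.5; 0 0 0.8 0 0 0 1.5; 0 0 1.1 0 0 0 1.5; 0 0 1.1 0 0 0 1.5")

```text
clock: 15.65
ee_pos: [0.5125, -0.1517, 0.0969]
orientation: [-180.0, -0.1, -3.9]
force: [-0.5, -1.0, -1.4]
gripper_width: 0.223
grip_force: 25.6
```

arm_command(commands="0 0 0.3 0 0 0 1.5; 0 0 0.6 0 0 0 1.5; 0 0 0.9 0 0 0 1.5; 0 0 0.9 0 0 0 1.5")

```text
clock: 16.15
ee_pos: [0.5125, -0.1521, 0.088]
orientation: [-180.0, -0.1, -3.9]
force: [0.4, 0.2, -0.9]
gripper_width: 0.224
grip_force: 25.6
```

arm_command(commands="0 0 0.2 0 0 0 1.5; 0 0 0.4 0 0 0 1.5; 0 0 0.6 0 0 0 1.5; 0 0 0.8 0 0 0 1.5; 0 0 0.8 0 0 0 1.5")

```text
clock: 16.77
ee_pos: [0.5125, -0.1521, 0.0801]
orientation: [-180.0, -0.1, -3.9]
force: [0.3, 0.4, -1.3]
gripper_width: 0.225
grip_force: 25.6
```

arm_command(commands="0 0 0.1 0 0 0 1.5; 0 0 0.2 0 0 0 1.5; 0 0 0.3 0 0 0 1.5; 0 0 0.3 0 0 0 1.5")

```text
clock: 17.27
ee_pos: [0.5127, -0.1522, 0.0775]
orientation: [180.0, -0.1, -3.9]
force: [-0.1, 1.0, 2.7]
gripper_width: 0.223
grip_force: 25.6
```

arm_command(commands="0 0 0.1 0 0 0 1.5; 0 0 0.2 0 0 0 1.5; 0 0 0.2 0 0 0 1.5")

```text
clock: 17.65
ee_pos: [0.5128, -0.1522, 0.0757]
orientation: [180.0, -0.2, -3.9]
force: [-1.2, 0.9, 7.1]
gripper_width: 0.222
grip_force: 25.6
```

Gap 3 jams too, so gap 1 is confirmed as the clear one. I'll lift and go back 12 cm.

arm_command(commands="0 0 -1 0 0 0 1.5; 0 0 -2.2 0 0 0 1.5; 0 0 -3.4 0 0 0 1.5; 0 -3 -3.4 0 0 0 1.5; 0 -6 -3.4 0 0 0 1.5")

```text
clock: 18.27
ee_pos: [0.5167, -0.0917, 0.1099]
orientation: [180.0, -0.1, -4.0]
force: [1.0, -1.4, -1.3]
gripper_width: 0.226
grip_force: 25.6
```

arm_command(commands="0 -3 0 0 0 0 1.5; 0 -6 0 0 0 0 1.5; 0 -6 0 0 0 0 1.5; 0 -6 0 0 0 0 1.5; 0 -6 0 0 0 0 1.5")

```text
clock: 18.9
ee_pos: [0.5208, -0.0332, 0.1094]
orientation: [180.0, -0.1, -4.0]
force: [0.6, -0.2, -1.3]
gripper_width: 0.228
grip_force: 25.6
```

arm_command(commands="0 0 0.5 0 0 0 1.5; 0 0 1 0 0 0 1.5; 0 0 1.5 0 0 0 1.5; 0 0 2 0 0 0 1.5; 0 0 2 0 0 0 1.5")

```text
clock: 19.52
ee_pos: [0.5206, -0.0324, 0.0888]
orientation: [-180.0, -0.1, -3.9]
force: [0.6, 0.8, -1.3]
gripper_width: 0.226
grip_force: 25.6
```

Same y as before (-0.0324). Lowering home.

arm_command(commands="0 0 0.4 0 0 0 1.5; 0 0 0.8 0 0 0 1.5; 0 0 1.2 0 0 0 1.5; 0 0 1.6 0 0 0 1.5; 0 0 1.6 0 0 0 1.5")

```text
clock: 20.15
ee_pos: [0.5207, -0.0324, 0.0729]
orientation: [-180.0, -0.1, -3.9]
force: [-0.0, -0.2, -1.7]
gripper_width: 0.22
grip_force: 25.6
```

arm_command(commands="0 0 0.4 0 0 0 1.5; 0 0 0.8 0 0 0 1.5; 0 0 1.2 0 0 0 1.5; 0 0 1.2 0 0 0 1.5")

```text
clock: 20.65
ee_pos: [0.5206, -0.0324, 0.0609]
orientation: [-180.0, -0.1, -3.9]
force: [-0.9, 0.9, -2.9]
gripper_width: 0.219
grip_force: 25.6
```

arm_command(commands="0 0 0.1 0 0 0 1.5; 0 0 0.2 0 0 0 1.5; 0 0 0.3 0 0 0 1.5; 0 0 0.3 0 0 0 1.5")

```text
clock: 21.15
ee_pos: [0.5209, -0.0324, 0.0584]
orientation: [-180.0, -0.1, -3.9]
force: [-1.2, 0.8, 0.3]
gripper_width: 0.225
grip_force: 25.7
```

arm_command(commands="0 0 0.05 0 0 0 1.5; 0 0 0.05 0 0 0 3; 0 0 0.05 0 0 0 5; 0 0 0.05 0 0 0 5; 0 0 0.05 0 0 0 5")

```text
clock: 21.78
ee_pos: [0.5208, -0.0324, 0.0577]
orientation: [-180.0, -0.1, -3.9]
force: [0.7, 0.4, -0.5]
gripper_width: 0.565
grip_force: 0.0
```

arm_command(commands="0 0 -2 0 0 0 5; 0 0 -6 0 0 0 5; 0 0 -11 0 0 0 5; 0 4 -15 0 0 0 5; 0 10 -15 0 0 0 5")

```text
clock: 22.4
ee_pos: [0.5148, -0.1329, 0.2111]
orientation: [179.9, -0.5, -3.8]
force: [1.4, -0.9, -0.4]
gripper_width: 0.57
grip_force: 0.0
```

arm_command(commands="0 5 0 0 0 0 5; 0 10 0 0 0 0 5; 0 15 0 0 0 0 5; 0 15 0 0 0 0 5; 0 15 0 0 0 0 5")

```text
clock: 23.02
ee_pos: [0.5035, -0.2812, 0.2076]
orientation: [-180.0, -0.1, -3.9]
force: [0.0, -0.5, 0.0]
gripper_width: 0.566
grip_force: 0.0
```

Run:
```python
from h import *
t=cam('top');s=cam('side')
def b(d,x,y): return cv2.resize(d['frame'][y:y+120,x:x+100],None,fx=4,fy=4,interpolation=2)
cv2.imwrite('pics/c5.png',np.hstack([b(t,355,190),b(s,290,130)])[:,:,::-1])
P=[]
for d,(x0,y0,w,h) in((t,(355,190,100,120)),(s,(290,130,100,120))):
    f=d['frame'][y0:y0+h,x0:x0+w].astype(int);m=((f[...,0]>110)&(f[...,1]<60)&(f[...,2]<60)).astype(np.uint8)
    n,l,st,c=cv2.connectedComponentsWithStats(m);i=1+st[1:,4].argmax();P.append(c[i]+[x0,y0]);print(st[i],P[-1])
print(tri(t,P[0],s,P[1]))
st=arm.state();print(st['ee_pos'],st['clock'])
```

```text
[ 46  46  11  16 158] [406.29113924 243.51898734]
[40 45 15  9 86] [337.40697674 178.90697674]
(array([ 0.51960554, -0.0337633 ,  0.09914366]), np.float64(0.0002925722657620855))
[ 0.50375271 -0.28061505  0.20786707] 23.125
```

View pics/c5.png

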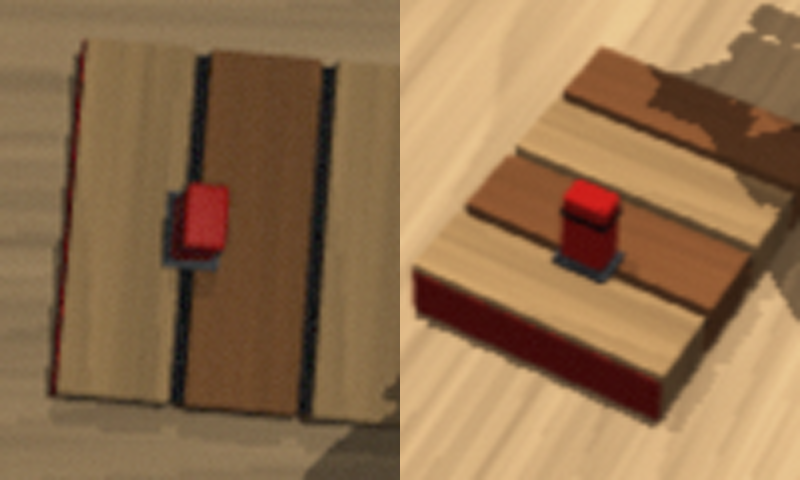

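The feeler stands upright in gap 1 with its plate flat on the boards. Its top measures z≈0.099 against 0.100 expected, and the arm is clear.

```bash
python3 -c "
from bench import arm
print(arm.hand_in())"
```

```text
the job is handed in; nothing more can be done
None
```

I tried the feeler in gaps 1, 2 and 3 in turn: 2 and 3 jammed under gentle pressure, 1 was clear, so I left the feeler upright and released in gap 1, stop plate flat on the boards, and handed the job in at about 23 s; no verdict came back.

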